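# Wedge up the low corner of the rivet-rolling plate until the level reads centred

## Robot

A 6-joint arm with a two-finger parallel gripper is mounted at the origin on the work surface. World frame = base frame: x ahead of the robot, y to its left, z up, the work surface at z = 0. Lengths are in m, angles in rad, forces in N, time in s.
With the tool pointing down it reaches from about 0.375 to 0.9 m from the base axis. Payload 3.1 kg.
Tool frame: the origin (TCP) lies on the centre line of the jaws, within the pads' length; the fingertips stand ahead of it and the grasp point (between the pads) lies 3 mm ahead of it (r.finger_overhang is the z of the fingertips in the tool frame, in m); z points along the fingers, y is the line along which they close (so a half turn about z gives the same grasp; the last joint's range is limited). The gripper opens to 87 mm and grips with 3 to 60 N. Pads are 19 mm wide; open, the fingers measure 117 mm over their backs; the gripper's body (75 mm by 190 mm) begins 51 mm behind the grasp point.
Start: joints at [-1.296, 0.527, 1.433, -0, 1.181, -0.178], TCP at [0.273, -0.562, 0.245] pointing down, gripper open.
Joint ranges: [-3.08, 3.08], [-0.75, 2.2], [0.22, 2.44], [-1.43, 4.57], [0, 2.65], [-2.85, 2.85]. Speed limits (rad/s): [2.79, 2.79, 3.14, 3.14, 3.14, 3.14].

## Interface

Orientations are given as a rotation vector (axis times angle).
In Python, from bench import r gives the robot as it stands.
- The arm moves only by the shell command python3 -m crank 'ROWS'. ROWS is a JSON list of rows, 1 to 5 of them, each of 7 numbers: the opening from 0.0 (shut) to 1.0 (fully open), then dx, dy, dz in m, then a rotation vector rx, ry, rz in rad; each row is the pose to reach, as a shift and turn from the pose commanded when the command began, along the tool's axes at that moment; what a row does not reach only later rows make up. A row lasts 1/12 s, in which the tool goes at most 0.0417 m and 0.125 rad, less where a joint would pass 70% of its speed; a pose out of reach is approached as far as the arm can. The fingers move at their own pace and stop on an object; the grip force is fixed at half the most. Time passes only in rows, so rows that do not move let the fingers close. It prints the time, the measured TCP pose, the force, the opening and the grip force at its end.
- r.get_obs(): the state, without advancing time (a new reading comes with each control period).
- r.snapshot(name): name is "scene" or "top" or "wrist"; returns (picture, depth): 384x512x3 uint8, red, green, blue; 384x512 float32, m along the optical axis (not along the pixel's ray), 0 where there is no reading.
- r.calibration(name): a dict with "fx", "fy", "cx", "cy" (pixels), "R" (3x3) and "t" (3): a world point X has camera coordinates R X + t; the wrist camera has in their place "tool_from_camera" (4x4, takes a point from camera to tool coordinates, whose origin is the TCP and whose axes are the flange's). Camera axes: x right, y down, z forward; pixel columns grow to the right and rows downward; lengths in m; the calibration is good to about 2 mm. A picture is of the moment at which its call begins: read the wrist's pose just before it. calibration takes no time and is no camera call.
- r.finish_job(): hands the job in; it is judged then, once.
Trained networks look in the newest picture that a camera, given by its name, has taken for a name from the list of things; names that differ only in an ending like _2 or _b are one class to them, and where a whole thing is asked for, a point or a joint stands for the part that bears it (a point fixed in the world has none). Each returns a list of dicts, best first, with "confidence" (0 to 1); they miss things now and then, are a little off and sometimes report something else, mostly with a low value. They report only what shows in the picture. A call takes as long as a camera call.
- r.search_frame(camera, name): "rect" ([left, top, right, bottom] in pixels, round what is visible of it).
- r.pinpoint(camera, name): "uv" ([column, row] in pixels: a listed point, or the origin of a listed thing).
The state is a dict: "time_s": time; "joint_pos": joint angles; "qd": joint speeds; "tau": joint torques, N m; "tcp_pos": TCP position; "tool_rot": TCP orientation; "contact_force": force on the tool from outside, world axes, zero at the start; "torque": the same for the moment, N m; "opening": opening from 0.0 (shut) to 1.0 (fully open); "gripper_force": force on a finger pad.
Only numpy, scipy, OpenCV 4.12 (cv2) and the standard library are available. Lean on these libraries where they do the work, as an engineer would, in place of code of your own. Each camera call takes 0.05 s, during which the arm holds its last target. There are 200 camera calls.

## Task

The aluminium rivet-rolling plate straddles a strap on the bench, so one corner stands low. Take the wooden wedge and push it, thin end first, in under the middle of that corner's foot until the bubble of the level lying on the plate rests between its two lines; then let go of the wedge and press down on top of that corner with closed fingers, firmly but gently (about 12 N, never more than 18), to bed it, so that the bubble is still between the lines when you leave. Do not shove the plate along the bench or hammer the wedge in, keep your hands off the level, and leave the other things on the bench where they are.

Things in the scene. Friction and masses are not known exactly. Their poses are not given: they have to be found in the camera images.
- plate: square grey aluminium plate 220 x 220 x 20 mm, about 2.6 kg, on three rubber ball feet (radius 16 mm); underside 20 mm, top 40 mm above the soles. Origin: plate's middle at sole height; +x along the diagonal to the low corner (tip at x = 155 mm), z up. Feet at x = 120, y = 0 (low corner, on the bench) and x = -40, y = +-90 mm (on the strap, so the plate dips 1.3 to 3 degrees to +x)
- plate_corner (a point): point on the plate's top surface right over the low corner's foot, marked by a small dark screw head; press here. The plate is hard: come down slowly (under 10 mm/s) or the touch alone passes 18 N. Pressing beds the wedge: the bubble may settle 1 to 2 mm towards minus
- wedge: plain waxed hardwood wedge, 140 mm long, 32 mm wide, flat underside, 1.6 mm thick at the thin end (toe), rising evenly to 19.6 mm at the heel (1 in 7.8), 50 g. Origin: middle of its underside; +x points to the toe, z up. Slippery (friction 0.4): grip it with 40 N or more, or it slips back; driving it takes 6 to 15 N; it stays put under load
- wedge_toe (a point): middle of the wedge's thin edge, on the underside, 70 mm ahead of its origin
- wedge_grip (a point): a good place to grip the wedge across its width: 45 mm behind its origin, 10 mm above its underside
- level: cast-iron bench spirit level, 150 x 26 x 34 mm, 0.4 kg, loose on the middle of the plate along the diagonal. Origin: middle of its underside; +x runs along it towards the low corner.
- bubble (a joint): place of the level's pale bubble (15 mm long) along the vial from its middle, m, plus towards the low corner. It runs to the high end, 17 mm per degree, as far as 23.5 mm (there at the start); 1.5 s to settle. Dark lines 10 mm either side of the middle: it lies between them from -0.0025 to 0.0025. Once off its stop, 1.3 mm more wedge under the foot moves it about +1 mm
- strap: aluminium strap 300 x 62 x up to 8.5 mm riveted to the bench, fixed. Origin: middle of its underside (at or a little below the bench top); its y axis is its length, its +x points towards the low corner.
- funnel: chipped white enamel funnel standing mouth down, 96 mm across, 105 mm high; bystander. Origin under its centre.
- magnifier: brass magnifier on a short stand, foot 72 mm across, 140 mm high; bystander. Origin under its foot.
- pan: black steel sorting pan 170 x 120 x 24 mm; bystander. Origin under its centre.
- awl: scratch awl with wooden handle, 180 mm long, lying; bystander. Origin at the middle of its length, on the bench; +x points to its tip.

How it is judged:
On the way, in this order (a step that is already met when the one before it is completed fails the run):
1. the wedge's toe is under the low corner's foot and past it, and the bubble rests between its lines (x of wedge_toe in the frame of plate between 0.02 and 0.112 m and y of wedge_toe in the frame of plate between -0.018 and 0.018 m and value of joint bubble between -0.0025 and 0.0025 m), for 0.5 s.
2. the fingers press on the plate's top over the low corner with about 12 N (9 to 15 N) (contact force between the fingers and plate between 9 and 15 N and horizontal distance between the grasp point and plate_corner below 0.03 m), for 0.5 s.
At the end, for the whole second after the job is handed in: The low corner's foot bears on the wedge, the wedge's toe at least 8 mm past the foot's middle and within 18 mm to either side of the diagonal; the bubble rests within 2.5 mm of the vial's middle (between the lines); the level still lies on the plate; plate and wedge at rest (all of step 1 and contact force between wedge and plate above 1 N and z of level in the frame of plate above 0.035 m and linear speed of each of plate, wedge below 0.01 m/s); the robot touches nothing.
It fails at once if the plate is shoved along the bench by more than 12 mm (distance of plate from where it was at the start of the episode above 0.012 m).
It fails at once if the fingers press on the plate with more than 18 N (contact force between the fingers and plate above 18 N).
It fails at once if the wedge is hammered or forced against the plate with more than 35 N (contact force between wedge and plate above 35 N).
It fails at once if the level is touched or slides more than 20 mm (contact force between any of the arm, the fingers and level above 1 N or distance of level from where it was at the start of the episode above 0.02 m).
It fails at once if the funnel, magnifier, pan or awl is moved more than 20 mm (distance of any of funnel, magnifier, pan, awl from where it was at the start of the episode above 0.02 m).
It also fails if it takes over 67 s, if anything falls off the work surface, if the arm or the gripper's body presses on something with over 40 N, if the wrist force passes 120 N, or if a joint passes its speed limit or range.

## Working session

There is one attempt and no reset: what is moved stays moved. The work goes in short steps, Python scripts to look and compute and a shell command to move; the robot and the scene stay as the last step left them, time stands still between calls to the robot, and variables do not carry over. Pictures are saved under pics/ and viewed, at most 10 in all, crops included, and the job is handed in when it is done.

```bash
ls; mkdir -p pics; cat > h.py <<'E'
import numpy as np, cv2
from bench import r
from scipy.spatial.transform import Rotation as Ro
def snap(c,fn=None):
    o=r.get_obs(); im,d=r.snapshot(c)
    if fn: cv2.imwrite('pics/'+fn,im[:,:,::-1])
    return o,im,d
def cam(c,o):
    k=r.calibration(c)
    if c=='wrist':
        T=np.eye(4);T[:3,:3]=Ro.from_rotvec(o['tool_rot']).as_matrix();T[:3,3]=o['tcp_pos']
        M=T@np.array(k['tool_from_camera'])
    else:
        M=np.eye(4);R=np.array(k['R']);M[:3,:3]=R.T;M[:3,3]=-R.T@np.array(k['t'])
    return k,M
def world(c,o,uv,d=None,z=None):
    k,M=cam(c,o); u,v=uv
    ray=M[:3,:3]@np.array([(u-k['cx'])/k['fx'],(v-k['cy'])/k['fy'],1.]);C=M[:3,3]
    if z is not None: return C+ray*(z-C[2])/ray[2]
    a,b=int(round(v)),int(round(u)); p=d[max(a-1,0):a+2,max(b-1,0):b+2]; p=p[p>0]
    return C+ray*np.median(p) if len(p) else None
E
python3 - <<'E'
from h import *
np.set_printoptions(precision=4,suppress=True)
for c in ['top','scene']:
    o,im,d=snap(c,c+'0.png')
    for n in ['plate','plate_corner','wedge','wedge_toe','wedge_grip','level','bubble','strap','funnel','magnifier','pan','awl']:
        l=r.pinpoint(c,n)[:2]
        print(c,n,[(np.round(x['uv'],1),round(x['confidence'],2),world(c,o,x['uv'],d)) for x in l])
print(r.get_obs(), r.finger_overhang)
E
```

```text
pics
top plate [(array([253.1, 203.2]), 0.68, array([0.543 , 0.0449, 0.0508]))]
top plate_corner [(array([300.9, 206.1]), 0.68, array([ 0.5363, -0.0798,  0.0391]))]
top wedge [(array([370.5, 231.2]), 0.62, array([ 0.4722, -0.2685,  0.0012]))]
top wedge_toe [(array([345.9, 218.8]), 0.73, array([ 0.5058, -0.2041,  0.0011]))]
top wedge_grip []
top level [(array([249.7, 198.2]), 0.68, array([0.5526, 0.0529, 0.0756]))]Traceback (most recent call last):
  File "<stdin>", line 6, in <module>
ValueError: it knows: awl, funnel, level, magnifier, pan, plate, plate_corner, strap, wedge, wedge_grip, wedge_toe
```

```bash
python3 - <<'E'
from h import *
np.set_printoptions(precision=4,suppress=True)
for c in ['top','scene']:
    o,im,d=snap(c,c+'0.png')
    for n in ['plate','plate_corner','wedge','wedge_toe','wedge_grip','level','strap','funnel','magnifier','pan','awl']:
        l=r.pinpoint(c,n)[:2]
        print(c,n,[(np.round(x['uv'],1),round(x['confidence'],2),world(c,o,x['uv'],d)) for x in l])
print(r.get_obs(), r.finger_overhang)
a=cv2.imread('pics/top0.png');cv2.imwrite('pics/topc.png',cv2.resize(a[110:310,180:440],None,fx=3,fy=3,interpolation=cv2.INTER_CUBIC))
E
```

```text
top plate [(array([253.1, 203.9]), 0.87, array([0.542 , 0.045 , 0.0444]))]
top plate_corner [(array([300. , 205.9]), 0.94, array([ 0.5367, -0.0773,  0.0402]))]
top wedge [(array([370.9, 230. ]), 0.58, array([ 0.4755, -0.2701,  0.    ]))]
top wedge_toe [(array([344.9, 218.2]), 0.76, array([ 0.5075, -0.2017, -0.    ])), (array([101.9, 199.1]), 0.69, array([0.5624, 0.4587, 0.0038]))]
top wedge_grip [(array([390. , 237.3]), 0.53, array([ 0.4558, -0.3202, -0.0007]))]
top level [(array([252.5, 198.4]), 0.68, array([0.552 , 0.0458, 0.076 ]))]
top strap []
top funnel [(array([165.7, 135.7]), 0.62, array([0.7261, 0.2781, 0.0501]))]
top magnifier [(array([407.8, 162.2]), 0.9, array([ 0.6582, -0.3757,  0.0131])), (array([168.6, 137.4]), 0.32, array([0.7233, 0.2718, 0.0438]))]
top pan [(array([103.3, 197.7]), 0.64, array([0.5664, 0.4555, 0.003 ]))]
top awl [(array([133.6, 264. ]), 0.57, array([0.3885, 0.3574, 0.0221]))]
scene plate [(array([257.6, 211.2]), 0.94, array([0.5797, 0.0601, 0.0416])), (array([136.3, 194.2]), 0.52, array([ 0.6676, -0.3696,  0.0081]))]
scene plate_corner [(array([228.6,
[... 688 characters left out ...]
[137.4, 194.4]), 0.81, array([ 0.6666, -0.3657,  0.0078]))]
scene pan [(array([369.5, 258.7]), 0.73, array([0.5752, 0.4494, 0.0008]))]
scene awl [(array([361.6, 203.6]), 0.55, array([0.3879, 0.3643, 0.0162]))]
{'time_s': 1.55, 'joint_pos': array([-1.2965,  0.5275,  1.4327, -0.    ,  1.1814, -0.1785]), 'qd': array([-0.001 ,  0.0014,  0.0026,  0.0007,  0.0001,  0.0001]), 'tau': array([  0.0002, -44.0004, -17.6979,   0.0635,   0.0504,  -0.    ]), 'tcp_pos': array([ 0.2734, -0.562 ,  0.2446]), 'tool_rot': array([-3.0614, -0.7052,  0.    ]), 'contact_force': array([ 1.0276, -0.0913,  0.4299]), 'torque': array([ 0.0174, -0.0002,  0.0245]), 'gripper_force': 0.0, 'opening': 1.0003737839936464} 0.022
```

View pics/topc.png

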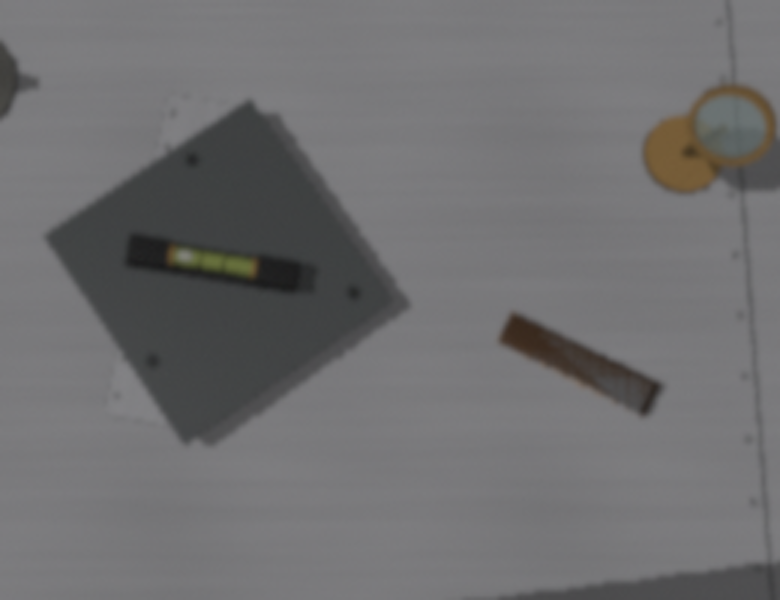

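View pics/scene0.png

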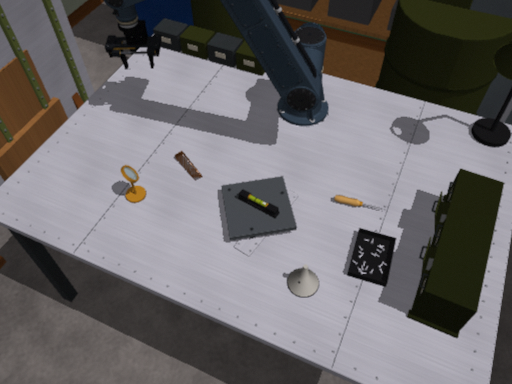

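The top view shows the wedge at crop (505,328)–(655,398), thin end toward the plate. The plate's low-corner screw is at (353,292), and the bubble is at the far (minus) end of the vial. In the scene view the bystanders are well clear of the wedge–plate line.

```bash
cat >> h.py <<'E'
def rel(pos,yaw,o=None):
    """move to TCP pos, tool y (closing line) at world angle yaw [deg], tool down; in current tool axes"""
    o=o or r.get_obs(); R0=Ro.from_rotvec(o['tool_rot'])
    y=np.array([np.cos(np.radians(yaw)),np.sin(np.radians(yaw)),0]);z=np.array([0,0,-1.]);x=np.cross(y,z)
    R1=Ro.from_matrix(np.column_stack([x,y,z]))
    print('rel',np.round(R0.inv().apply(np.array(pos)-o['tcp_pos']),4),np.round((R0.inv()*R1).as_rotvec(),4))
np.set_printoptions(precision=4,suppress=True)
E
python3 - <<'E'
from h import *
print(np.array(r.calibration('wrist')['tool_from_camera']),r.calibration('wrist')['fx'],r.calibration('top')['fx'])
o=r.get_obs()
P=[world('top',o,uv,z=z) for uv,z in [((244,163),.047),((230.7,230),.047),((297.7,207.3),.035),((348,219),.001)]]
print(P, (P[0]+P[1])/2-P[2])
rel([.4555,-.318,.16],-23.6)
E
```

```text
[[ 0.0006 -0.9588 -0.2842  0.0779]
 [ 1.      0.0007 -0.0003 -0.0008]
 [ 0.0005 -0.2842  0.9588 -0.1384]
 [ 0.      0.      0.      1.    ]] 320.67016434373 378.585794627937
[array([0.6507, 0.0688, 0.047 ]), array([0.4743, 0.1027, 0.047 ]), array([ 0.5336, -0.0717,  0.035 ]), array([ 0.5052, -0.2098,  0.001 ])] [0.0289 0.1575 0.012 ]
rel [ 0.2704 -0.1397  0.0846] [-0.     -0.     -0.7061]
```

```bash
python3 -m crank '[[1,0.035,-0.018,0.01,0,0,0],[1,0.07,-0.036,0.02,0,0,0],[1,0.105,-0.054,0.03,0,0,0],[1,0.14,-0.07,0.04,0,0,0]]'
python3 -m crank '[[1,0.026,-0.014,0.01,0,0,-0.12],[1,0.052,-0.028,0.02,0,0,-0.24],[1,0.078,-0.042,0.03,0,0,-0.36],[1,0.104,-0.056,0.04,0,0,-0.48],[1,0.13,-0.07,0.045,0,0,-0.6]]'
python3 -m crank '[[1,0,0,0,0,0,-0.1],[1,0,0,0,0,0,-0.1],[1,0,0,0,0,0,-0.1]]'
python3 - <<'E'
from h import *
o,im,d=snap('wrist','w1.png')
for n in ['plate_corner','wedge','wedge_toe','wedge_grip','plate','level']:
    print(n,[(np.round(x['uv'],1),round(x['confidence'],2),world('wrist',o,x['uv'],d)) for x in r.pinpoint('wrist',n)[:2]])
print(o['tcp_pos'],o['contact_force'])
E
```

```text
time_s: 1.88
tcp_pos: [0.3691, -0.4364, 0.2042]
tool_rot: [-3.062, -0.703, -0.0]
contact_force: [0.2, 0.2, 0.0]
opening: 1.003
gripper_force: 0.0
time_s: 2.3
tcp_pos: [0.4554, -0.3164, 0.1586]
tool_rot: [-2.711, -1.586, 0.0]
contact_force: [0.4, -0.2, -0.0]
opening: 1.001
gripper_force: 0.0
time_s: 2.55
tcp_pos: [0.4554, -0.3181, 0.1596]
tool_rot: [2.635, 1.71, -0.0]
contact_force: [-0.9, -0.8, 0.3]
opening: 0.999
gripper_force: 0.0
plate_corner []
wedge []
wedge_toe []
wedge_grip []
plate []
level []
[ 0.4554 -0.3181  0.1596] [-0.8549 -0.7616  0.2621]
```

View pics/w1.png

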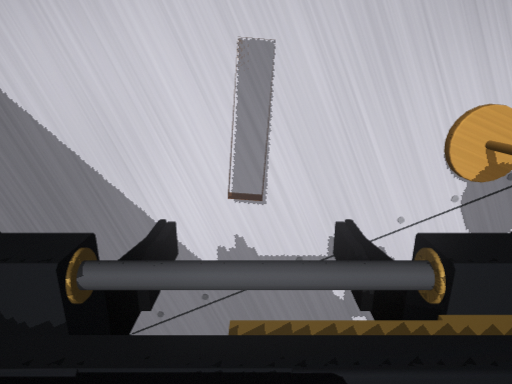

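The wrist view shows the wedge with its toe edge at (240,38)–(275,41) and its heel top edge at about (230,193)–(264,196). It sits forward of the fingers and is nearly aligned with the tool.

```bash
python3 - <<'E'
from h import *
o=r.get_obs()
f=lambda uv,z:world('wrist',o,uv,z=z)
t=(f((240,39),.0016)+f((275,41),.0016))/2; hl,hr=f((230,193),.0196),f((264.5,196),.0196); h=(hl+hr)/2
w=t-h; w[2]=0; L=np.linalg.norm(w); a=np.degrees(np.arctan2(w[1],w[0])); u=w/L
print('toe',t,'heel',h,'len',L,'ang',a,'width',np.linalg.norm(hl-hr))
g=(t+h)/2-u*.045; print('grip',g); rel([g[0],g[1],.028],a-90)
rel([g[0],g[1],.16],a-90)
E
```

```text
toe [ 0.5046 -0.2098  0.0016] heel [ 0.4423 -0.3269  0.0196] len 0.13255937177220162 ang 61.99899940874608 width 0.031625028558902854
grip [ 0.4523 -0.3081  0.0106]
rel [ 0.0088 -0.0065  0.1317] [0.0004 0.0001 0.0689]
rel [ 0.0087 -0.0065 -0.0003] [0.0004 0.0001 0.0689]
```

```bash
python3 - <<'E'
from h import *
o=r.get_obs()
f=lambda uv,z:world('wrist',o,uv,z=z)
t=(f((240,39),.0016)+f((275,41),.0016))/2; hl,hr=f((229,199),.0196),f((264,202.5),.0196); h=(hl+hr)/2
w=t-h; w[2]=0; L=np.linalg.norm(w); a=np.degrees(np.arctan2(w[1],w[0])); u=w/L
print('toe',t,'heel',h,'len',L,'ang',a,'width',np.linalg.norm(hl-hr))
g=t-u*.115; print('grip',g); rel([g[0],g[1],.026],a-90)
E
```

```text
toe [ 0.5046 -0.2098  0.0016] heel [ 0.4392 -0.3321  0.0196] len 0.1386347343778255 ang 61.87254307542861 width 0.03231103142765164
grip [ 0.4503 -0.3112  0.0016]
rel [ 0.0051 -0.0071  0.1337] [0.0004 0.0001 0.0711]
```

```bash
python3 -m crank '[[1,0.005,-0.007,0.03,0,0,0.07],[1,0.005,-0.007,0.06,0,0,0.07],[1,0.005,-0.007,0.09,0,0,0.07],[1,0.005,-0.007,0.115,0,0,0.07],[1,0.005,-0.007,0.128,0,0,0.07]]'
python3 -m crank '[[1,0,0,0.005,0,0,0],[0,0,0,0.005,0,0,0],[0,0,0,0.005,0,0,0],[0,0,0,0.005,0,0,0],[0,0,0,0.005,0,0,0]]'
python3 -m crank '[[0,0,0,0,0,0,0],[0,0,0,0,0,0,0],[0,0,0,0,0,0,0],[0,0,0,0,0,0,0]]'
```

```text
time_s: 3.32
tcp_pos: [0.4493, -0.3099, 0.0289]
tool_rot: [-2.69, -1.615, 0.001]
contact_force: [0.3, -0.8, -0.2]
opening: 0.999
gripper_force: 0.0
time_s: 3.73
tcp_pos: [0.4513, -0.3113, 0.0278]
tool_rot: [2.69, 1.617, 0.001]
contact_force: [-0.8, 0.3, 0.1]
opening: 0.777
gripper_force: 0.0
time_s: 4.07
tcp_pos: [0.4507, -0.3106, 0.0269]
tool_rot: [2.692, 1.619, 0.0]
contact_force: [-0.3, 0.1, -0.1]
opening: 0.482
gripper_force: 0.0
```

```bash
python3 -m crank '[[0,0,0,0,0,0,0],[0,0,0,0,0,0,0],[0,0,0,0,0,0,0],[0,0,0,0,0,0,0]]'
python3 - <<'E'
from h import *
o,im,d=snap('wrist','w2.png');print(o['opening'],o['gripper_force'],o['tcp_pos'])
o,im,d=snap('top')
cv2.imwrite('pics/t2.png',cv2.resize(im[150:250,210:380,::-1],None,fx=4.5,fy=4.5,interpolation=cv2.INTER_CUBIC))
for n in ['plate_corner','wedge_toe','plate']:
    print(n,[(np.round(x['uv'],1),round(x['confidence'],2),world('top',o,x['uv'],d)) for x in r.pinpoint('top',n)[:2]])
E
```

```text
time_s: 4.4
tcp_pos: [0.4506, -0.3106, 0.0266]
tool_rot: [2.692, 1.619, 0.0]
contact_force: [-0.3, 0.5, 1.2]
opening: 0.368
gripper_force: 30.0
0.3678032309590238 30.0001859664917 [ 0.4506 -0.3106  0.0266]
plate_corner [(array([297.3, 206.2]), 0.74, array([ 0.5357, -0.0701,  0.0415]))]
wedge_toe [(array([166.8, 134. ]), 0.67, array([0.73  , 0.2747, 0.0524])), (array([299.6, 204.9]), 0.51, array([ 0.5392, -0.0762,  0.041 ]))]
plate [(array([255., 205.]), 0.79, array([0.5392, 0.0401, 0.0435])), (array([298.5, 208.2]), 0.31, array([ 0.5305, -0.0731,  0.0417]))]
```

View pics/w2.png

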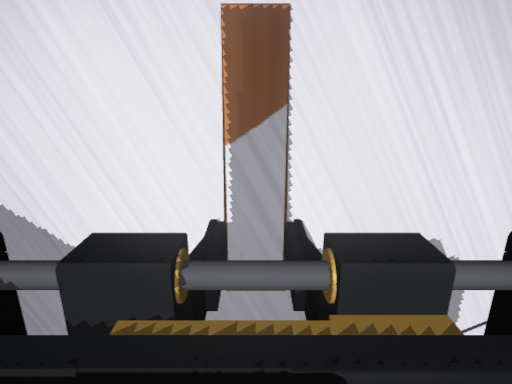

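View pics/t2.png

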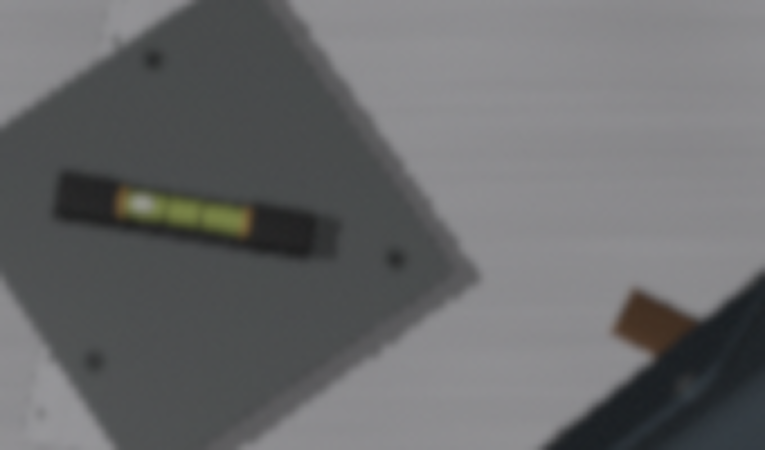

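The wedge is held centred (222–291, toe edge near row 6), with 30 N of grip. The top view shows the screws at (152,60), (93,361) and (396,259), the vial lines at about x=165 and 203, and the bubble still at its stop at (143,203).

```bash
cat >> h.py <<'E'
def plate(uvs=((243.8,163.3),(230.7,230.2),(298,207.6))):
    P=[world('top',None,uv,z=z) for uv,z in zip(uvs,(.047,.047,.036))]
    a=(P[0]+P[1])/2-P[2]; return P[2],np.degrees(np.arctan2(a[1],a[0]))
E
python3 - <<'E'
from h import *
o=r.get_obs()
p=world('wrist',o,(256.5,6),z=.0016)
tt=Ro.from_rotvec(o['tool_rot']).inv().apply(p-o['tcp_pos']);print('toe',p,tt)
f,a=plate();print('foot',f,a)
a=79.5;u=np.array([np.cos(np.radians(a)),np.sin(np.radians(a)),0])
q=f-u*(.04+tt[0]); rel([q[0],q[1],o['tcp_pos'][2]],a-90)
E
```

```text
toe [ 0.5046 -0.2085  0.0016] [ 0.1154 -0.0003  0.025 ]
foot [ 0.5327 -0.0724  0.036 ] 79.57139441272335
rel [0.1006 0.0074 0.    ] [ 0.0001  0.     -0.3048]
```

```bash
python3 -m crank '[[0,0.015,0,-0.003,0,0,-0.05],[0,0.04,0.003,-0.003,0,0,-0.12],[0,0.065,0.005,-0.003,0,0,-0.2],[0,0.085,0.007,-0.003,0,0,-0.27],[0,0.1,0.007,-0.003,0,0,-0.305]]'
python3 -m crank '[[0,0,0,0,0,0,0],[0,0,0,0.001,0,0,0],[0,0,0,0.002,0,0,0],[0,0,0,0.0025,0,0,0],[0,0,0,0.003,0,0,0]]'
python3 - <<'E'
from h import *
o,im,d=snap('wrist','w3.png');print(o['opening'],o['gripper_force'],o['tcp_pos'],o['contact_force'])
cv2.imwrite('pics/w3c.png',im[:260,:,::-1])
u=np.array([np.cos(np.radians(79.5)),np.sin(np.radians(79.5)),0]);f,_=plate()
R=Ro.from_rotvec(o['tool_rot']);t=o['tcp_pos']+R.apply([.1154,-.0003,.025]);e=t-f
print('toe past foot',e@u,'lateral',u[0]*e[1]-u[1]*e[0],'yaw',np.degrees(np.arctan2(*R.apply([1,0,0])[1::-1])))
for n in ['plate_corner','wedge_toe']:
    print(n,[(np.round(x['uv'],1),round(x['confidence'],2),world('wrist',o,x['uv'],d)) for x in r.pinpoint('wrist',n)[:2]])
o,im,d=snap('top')
cv2.imwrite('pics/t3.png',cv2.resize(im[150:250,210:380,::-1],None,fx=4.5,fy=4.5,interpolation=cv2.INTER_CUBIC))
E
```

```text
time_s: 5.07
tcp_pos: [0.5045, -0.2241, 0.0293]
tool_rot: [-2.411, -2.014, -0.0]
contact_force: [0.1, -0.7, 0.5]
opening: 0.367
gripper_force: 30.0
time_s: 5.48
tcp_pos: [0.5033, -0.2264, 0.0266]
tool_rot: [-2.417, -2.007, 0.0]
contact_force: [-1.0, 0.4, 5.8]
opening: 0.365
gripper_force: 30.0
0.36495365908194366 30.000841319561005 [ 0.5033 -0.2264  0.0266] [-1.0479  0.361   5.7978]
toe past foot -0.041425766587819025 lateral 0.0010220473352485823 yaw 79.41281050528548
plate_corner []
wedge_toe [(array([253.9,   4.1]), 0.75, array([ 0.5235, -0.111 , -0.0015]))]
```

View pics/w3c.png

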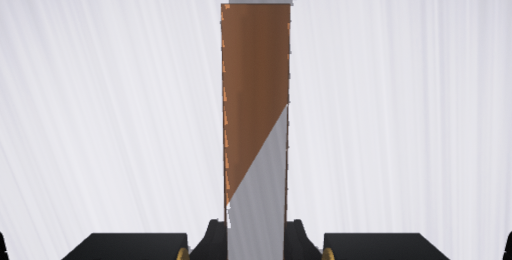

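The wedge lies along the tool axis with its toe edge at row 4, columns 222–291, and the path ahead is clear. Next I advance to the foot and set up a bubble readout.

```bash
cat >> h.py <<'E'
def check(show=True):
    o,im,d=snap('top')
    f,_=plate();u=np.array([np.cos(np.radians(79.5)),np.sin(np.radians(79.5)),0])
    R=Ro.from_rotvec(o['tool_rot']);t=o['tcp_pos']+R.apply([.1154,-.0003,.025]);e=t-f
    print('past',np.round(1e3*e@u,1),'lat',np.round(1e3*(u[0]*e[1]-u[1]*e[0]),1),'F',np.round(o['contact_force'],1),'push',np.round(-o['contact_force']@u,1),'z',o['tcp_pos'][2])
    # profile along the vial in mm from its middle, + towards low corner
    c=np.array([250.9,196.9]);a=np.array([265,46.])/np.hypot(265,46);n=np.array([-a[1],a[0]])
    s=np.arange(-36,37,2.)/2.57
    im=im.astype(np.float32);prof=0
    for k in (-1,-.5,0,.5,1):
        q=c+s[:,None]*a+k*n
        prof=prof+cv2.remap(im,q[:,:1].astype(np.float32),q[:,1:].astype(np.float32),cv2.INTER_LINEAR)[:,0]/5
    if show: print('s',(s*2.57).astype(int));print('G',prof[:,1].astype(int));print('B',prof[:,2].astype(int))
    return im,d
E
python3 -m crank '[[0,0.008,0,-0.0005,0,0,0],[0,0.016,0,-0.0005,0,0,0],[0,0.022,0,-0.0005,0,0,0],[0,0.027,0,-0.0005,0,0,0],[0,0.03,0,-0.0005,0,0,0]]'
python3 -c 'from h import *;check()'
```

```text
time_s: 6.1
tcp_pos: [0.5091, -0.1946, 0.0269]
tool_rot: [-2.413, -2.01, 0.0]
contact_force: [0.5, -0.4, -1.8]
opening: 0.365
gripper_force: 30.0
past -9.0 lat 1.4 F [ 0.5 -0.4 -1.8] push 0.3 z 0.026934307946473047
s [-36 -34 -32 -30 -28 -26 -24 -21 -20 -18 -16 -14 -12 -10  -8  -6  -4  -2
   0   2   4   6   8  10  12  14  16  18  20  21  24  26  28  30  32  34
  36]
G [109 124 139 150 157 158 156 151 145 139 134 128 123 125 132 136 138 138
 138 137 133 126 119 124 131 136 138 138 138 138 138 138 135 127 112  88
  68]
B [ 69  84 105 125 139 143 139 130 114  95  80  72  69  69  73  75  76  76
  75  75  73  69  66  68  72  75  75  76  76  76  76  76  74  71  65  58
  57]
```

```bash
cat >> h.py <<'E'
def bub():
    im,d=check(False)
    c=np.array([250.9,196.9]);a=np.array([265,46.])/np.hypot(265,46);n=np.array([-a[1],a[0]])
    s=np.arange(-40,40.1,.5)/2.57;prof=0
    for k in (-1,-.5,0,.5,1):
        q=c+s[:,None]*a+k*n
        prof=prof+cv2.remap(im,q[:,:1].astype(np.float32),q[:,1:].astype(np.float32),cv2.INTER_LINEAR)[:,0]/5
    mm=s*2.57;m=abs(mm+2)<31;w=np.clip(prof[:,2]-85,0,None)*m
    lines=[mm[sl][np.argmin(prof[sl,1])] for sl in (abs(mm+12)<4,abs(mm-8)<4)]
    print('bubble raw',round((mm*w).sum()/w.sum(),2),'peakB',int(prof[m,2].max()),'lines',lines)
E
python3 -m crank '[[0,0.0015,0,0,0,0,0],[0,0.003,0,0,0,0,0],[0,0.0045,0,0,0,0,0],[0,0.006,0,0,0,0,0],[0,0.0075,0,0,0,0,0]]'
python3 -m crank '[[0,0.0015,0,0,0,0,0],[0,0.003,0,0,0,0,0],[0,0.0045,0,0,0,0,0],[0,0.006,0,0,0,0,0],[0,0.0075,0,0,0,0,0]]'
python3 -c 'from h import *;bub()'
```

```text
time_s: 6.57
tcp_pos: [0.5109, -0.1897, 0.0272]
tool_rot: [2.412, 2.009, -0.001]
contact_force: [-1.7, -5.7, -0.5]
opening: 0.368
gripper_force: 30.0
time_s: 6.98
tcp_pos: [0.5137, -0.1852, 0.0278]
tool_rot: [2.408, 2.006, -0.001]
contact_force: [-0.5, -10.3, 0.7]
opening: 0.367
gripper_force: 30.0
past 0.9 lat -1.6 F [ -0.5 -10.3   0.7] push 10.2 z 0.027828542864305014
bubble raw -26.02 peakB 144 lines [np.float64(-12.5), np.float64(10.5)]
```

```bash
python3 -m crank '[[0,0.001,0,0,0,0,0],[0,0.002,0,0,0,0,0],[0,0.003,0,0,0,0,0],[0,0.004,0,0,0,0,0],[0,0.005,0,0,0,0,0]]'
python3 -c '
from h import *
bub();im,d=r.snapshot("wrist");cv2.imwrite("pics/w4.png",im[:,:,::-1]);im,d=r.snapshot("top")
cv2.imwrite("pics/t4.png",cv2.resize(im[150:250,210:380,::-1],None,fx=4.5,fy=4.5,interpolation=cv2.INTER_CUBIC))'
```

```text
time_s: 7.45
tcp_pos: [0.5148, -0.1799, 0.0278]
tool_rot: [2.408, 2.005, 0.0]
contact_force: [-2.0, -8.6, 0.0]
opening: 0.366
gripper_force: 30.0
past 6.3 lat -1.7 F [-2.  -8.6  0. ] push 8.8 z 0.027774861413395042
bubble raw -23.11 peakB 141 lines [np.float64(-8.5), np.float64(6.0)]
```

View pics/t4.png

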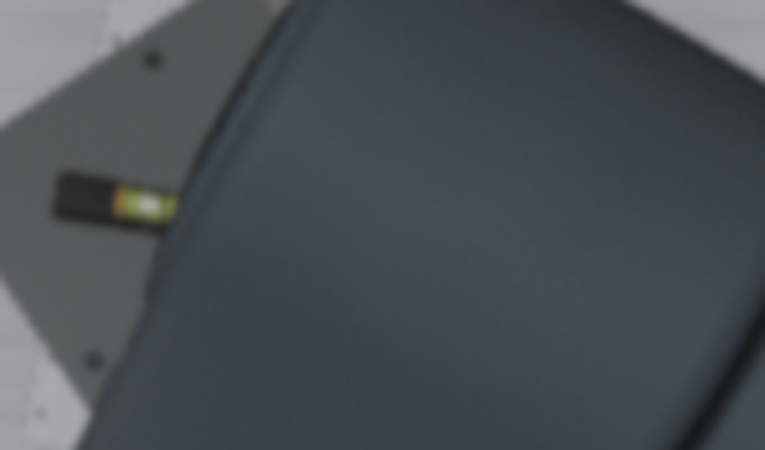

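The arm now hides the right half of the vial. The bubble, at (149,205), has begun to leave its stop, so I let it settle here and read it.

```bash
for i in 1 2 3 4; do python3 -m crank '[[0,0,0,0,0,0,0],[0,0,0,0,0,0,0],[0,0,0,0,0,0,0],[0,0,0,0,0,0,0],[0,0,0,0,0,0,0]]' | grep -E 'time|tcp'; done
python3 -c '
from h import *
check();bub()'
```

```text
time_s: 8.02
tcp_pos: [0.5147, -0.1795, 0.0277]
time_s: 8.43
tcp_pos: [0.5147, -0.1795, 0.0277]
time_s: 8.85
tcp_pos: [0.5147, -0.1795, 0.0277]
time_s: 9.27
tcp_pos: [0.5147, -0.1795, 0.0277]
past 6.7 lat -1.6 F [ 0.2 -7.9 -0.4] push 7.7 z 0.027660083356363174
s [-36 -34 -32 -30 -28 -26 -24 -21 -20 -18 -16 -14 -12 -10  -8  -6  -4  -2
   0   2   4   6   8  10  12  14  16  18  20  21  24  26  28  30  32  34
  36]
G [116 128 135 139 141 146 151 156 157 155 146 131 119 111  98  80  69  65
  66  66  65  64  65  66  68  70  71  71  71  71  71  70  70  70  70  70
  70]
B [ 68  72  75  79  86 102 121 134 140 139 129 109  88  71  64  62  65  69
  72  72  71  70  71  73  75  77  77  78  78  78  77  77  77  77  77  77
  77]
past 6.7 lat -1.6 F [-0.8 -7.9 -1. ] push 7.9 z 0.02767305387185144
bubble raw -19.67 peakB 140 lines [np.float64(-8.5), np.float64(5.499999999999999)]
```

```bash
for i in 1 2; do :; done
python3 -m crank '[[0,0.0015,0,0,0,0,0],[0,0.003,0,0,0,0,0],[0,0.0045,0,0,0,0,0],[0,0.006,0,0,0,0,0],[0,0.0075,0,0,0,0,0]]' | grep -E 'tcp|con'
python3 -m crank '[[0,0.0015,0,0,0,0,0],[0,0.003,0,0,0,0,0],[0,0.0045,0,0,0,0,0],[0,0.006,0,0,0,0,0],[0,0.0075,0,0,0,0,0]]' | grep -E 'tcp|con'
python3 -c 'from h import *;check(False)
o=r.get_obs();print(o["gripper_force"],Ro.from_rotvec(o["tool_rot"]).as_matrix())
im,d=r.snapshot("wrist");cv2.imwrite("pics/w5.png",im[:,:,::-1])'
```

```text
tcp_pos: [0.516, -0.1724, 0.0276]
contact_force: [-1.5, -9.1, -0.3]
tcp_pos: [0.5172, -0.1647, 0.0275]
contact_force: [-1.0, -8.4, -1.3]
past 21.7 lat -1.3 F [-1.  -8.4 -1.3] push 8.4 z 0.027518679898321036
30.0017711520195 [[ 0.1816  0.9834  0.0038]
 [ 0.9834 -0.1815 -0.0042]
 [-0.0035  0.0045 -1.    ]]
```

View pics/w5.png

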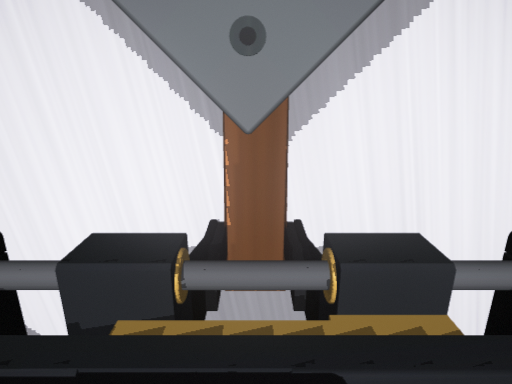

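The wrist view shows the wedge running in under the corner: corner tip at (248,132), screw at (248,36), wedge centred at column 256. It is only about 4 mm off the diagonal.

```bash

python3 -m crank '[[0,0.0015,0,0,0,0,0],[0,0.003,0,0,0,0,0],[0,0.0045,0,0,0,0,0],[0,0.006,0,0,0,0,0],[0,0.007,0,0,0,0,0]]' | grep -E 'tcp|con'
python3 -c '
from h import *
check(False);o=r.get_obs();s=world("wrist",o,(248,36),z=.04);print("screw seen earlier pose approx",s)
im,d=r.snapshot("scene");cv2.imwrite("pics/s5.png",cv2.resize(im[170:240,210:305,::-1],None,fx=8,fy=8,interpolation=cv2.INTER_CUBIC))
print(r.calibration("scene")["fx"])'
```

```text
tcp_pos: [0.5182, -0.1575, 0.0274]
contact_force: [-0.7, -8.4, -1.7]
past 29.0 lat -1.0 F [-0.7 -8.4 -1.7] push 8.4 z 0.027373394710204463
screw seen earlier pose approx [ 0.5327 -0.0608  0.04  ]
462.2839442084676
```

View pics/s5.png

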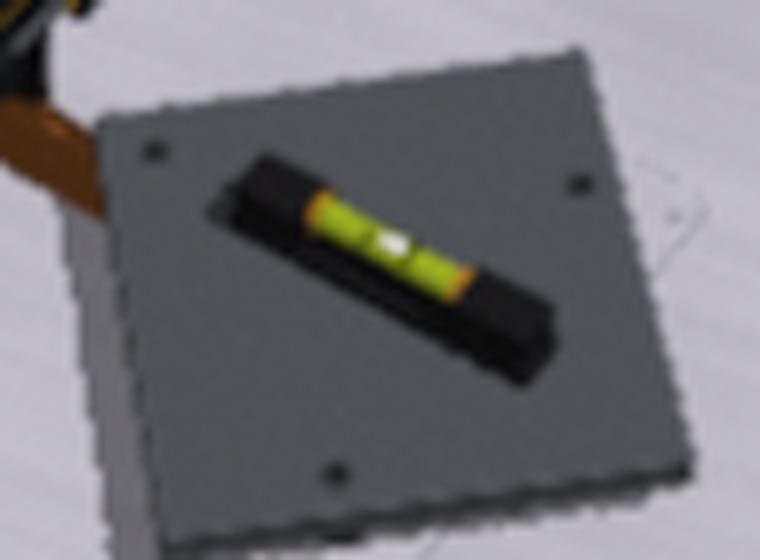

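The scene view shows the whole vial: orange ends at about (320,210) and (462,285), dark lines near (365,232) and (417,258), and the bubble at (392,243), close to the middle. I let it settle and measure along this line.

```bash
cat >> h.py <<'E'
def sb(show=False):
    im,_=r.snapshot('scene'); im=im.astype(np.float32)
    A=np.array([320,210.])/8+[210,170];B=np.array([462,284.])/8+[210,170]
    c=(A+B)/2;a=(A-B)/np.linalg.norm(A-B);n=np.array([-a[1],a[0]])
    s=np.arange(-11,11.01,.25);p=0
    for k in (-.8,-.4,0,.4,.8):
        q=c+s[:,None]*a+k*n;p=p+cv2.remap(im,q[:,:1].astype(np.float32),q[:,1:].astype(np.float32),cv2.INTER_CUBIC)[:,0]/5
    m=abs(s)<9;w=np.clip(p[:,2]-p[m,2].min()-25,0,None)*m
    print('bubble px',round((s*w).sum()/w.sum(),2))
    if show:
        for i in range(0,len(s),2): print(s[i],p[i].astype(int))
    return im
E
for i in 1 2 3 4; do python3 -m crank '[[0,0,0,0,0,0,0],[0,0,0,0,0,0,0],[0,0,0,0,0,0,0],[0,0,0,0,0,0,0],[0,0,0,0,0,0,0]]' | grep -E 'time|tcp'; done
python3 -c '
from h import *
check(False);sb(True)
im=r.snapshot("scene")[0]
cv2.imwrite("pics/s6.png",cv2.resize(im[185:212,240:275,::-1],None,fx=20,fy=20,interpolation=cv2.INTER_CUBIC))'
```

```text
time_s: 11.23
tcp_pos: [0.5182, -0.1572, 0.0273]
time_s: 11.65
tcp_pos: [0.5182, -0.1572, 0.0273]
time_s: 12.07
tcp_pos: [0.5182, -0.1572, 0.0273]
time_s: 12.48
tcp_pos: [0.5182, -0.1572, 0.0273]
past 29.3 lat -0.9 F [-0.9 -6.  -1.5] push 6.1 z 0.02730283437167201
bubble px 1.79
-11.0 [24 23 26]
-10.5 [39 32 26]
-10.0 [79 56 27]
-9.5 [123  84  28]
-9.0 [151 112  30]
-8.5 [159 135  31]
-8.0 [155 151  32]
-7.5 [151 162  32]
-7.0 [150 167  31]
-6.5 [150 169  30]
-6.0 [149 167  30]
-5.5 [148 165  31]
-5.0 [148 165  30]
-4.5 [148 166  29]
-4.0 [150 169  29]
-3.5 [148 166  30]
-3.0 [137 154  29]
-2.5 [120 135  26]
-2.0 [108 122  24]
-1.5 [111 125  22]
-1.0 [128 144  28]
-0.5 [148 164  50]
0.0 [163 176  81]
0.5 [173 182 110]
1.0 [178 185 127]
1.5 [182 188 137]
2.0 [182 188 140]
2.5 [176 181 134]
3.0 [160 165 120]
3.5 [136 143  88]
4.0 [120 131  47]
4.5 [121 136  23]
5.0 [135 152  24]
5.5 [145 162  30]
6.0 [147 165  30]
6.5 [146 164  29]
7.0 [146 164  30]
7.5 [146 163  30]
8.0 [146 164  29]
8.5 [147 166  29]
9.0 [144 165  29]
9.5 [141 158  28]
10.0 [143 145  27]
10.5 [149 131  28]
11.0 [147 113  30]
```

View pics/s6.png

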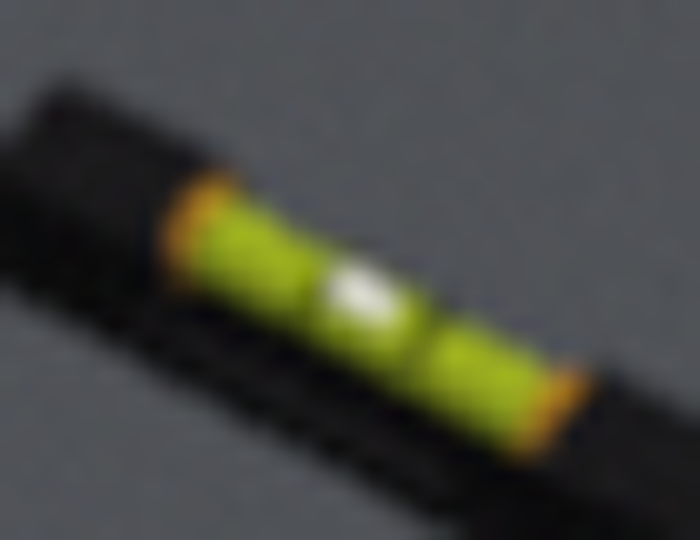

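The bubble at (362,290) lies between the lines at about (312,285) and (425,335), nearly centred. Viewing is oblique, so I calibrate it against the first scene picture, where the bubble was at −23.5.

```bash
python3 - <<'E'
from h import *
def prof(im,off):
    im=im.astype(np.float32)
    A=np.array([320,210.])/8+[210,170]+off;B=np.array([462,284.])/8+[210,170]+off
    c=(A+B)/2;a=(A-B)/np.linalg.norm(A-B);n=np.array([-a[1],a[0]])
    s=np.arange(-13,13.01,.25);p=0
    for k in (-.8,-.4,0,.4,.8):
        q=c+s[:,None]*a+k*n;p=p+cv2.remap(im,q[:,:1].astype(np.float32),q[:,1:].astype(np.float32),cv2.INTER_CUBIC)[:,0]/5
    return s,p
im0=cv2.imread('pics/scene0.png')[:,:,::-1]; im1=r.snapshot('scene')[0]
# shift of the level between pictures: match dark level body patch ends (grey-level of red minus blue unaffected by bubble little)
t=im1[185:200,236:250]; m=cv2.matchTemplate(im0[178:212,228:262],t,cv2.TM_CCOEFF_NORMED);_,v,_,l=cv2.minMaxLoc(m);print('endA shift',l[0]+228-236,l[1]+178-185,v)
t=im1[200:220,266:282]; m=cv2.matchTemplate(im0[192:230,256:292],t,cv2.TM_CCOEFF_NORMED);_,v,_,l=cv2.minMaxLoc(m);print('endB shift',l[0]+256-266,l[1]+192-200,v)
for im,off in ((im0,(0,0)),(im0,(0,1)),(im0,(0,2)),(im1,(0,0))):
    s,p=prof(im,np.array(off))
    i=np.arange(0,len(s),2)
    print(off);print('G',p[i,1].astype(int));print('B',p[i,2].astype(int))
print(s[i])
E
```

```text
endA shift 0 0 0.9757282733917236
endB shift 0 0 0.9716760516166687
(0, 0)
G [ 21  21  21  22  21  20  25  42  70  93 107 123 147 170 179 179 175 172
 168 160 156 152 143 133 132 141 150 153 152 152 153 154 148 133 116 113
 124 139 150 153 153 152 151 153 153 152 145 136 121 100  76  49  30]
B [ 24  23  23  24  24  24  23  23  24  25  25  46  90 131 148 148 145 137
 121  90  54  29  21  24  26  27  27  27  27  27  27  26  25  22  21  21
  22  25  26  26  27  27  28  29  29  27  27  27  27  27  26  24  23]
(0, 1)
G [ 21  22  21  21  21  20  21  24  34  56  81 101 116 130 140 144 143 139
 139 140 139 135 128 120 114 115 122 131 135 135 135 135 136 131 117 104
 102 111 125 134 137 137 136 135 133 135 136 132 123 108  90  67  44]
B [25 23 22 22 23 23 24 24 23 25 26 26 32 48 67 79 81 75 73 69 54 33 19 18
 21 22 23 24 24 24 25 25 24 22 21 20 19 20 22 24 24 24 24 24 25 26 25 25
 25 26 26 25 23]
(0, 2)
G [ 20  19  20  20  19  19  19  20  21  24  37  58  76  87  94  97  99  97
  96  98  99 100  96  89  84  83  85  93  99 100  98  98 100 100  94  84
  79  79  86  96 104 107 107 104  99  96  97
[... 257 characters left out ...]
166 165 166 167
 169 165 153 134 121 125 144 165 178 184 185 187 186 181 164 142 131 137
 152 161 164 163 163 163 164 166 164 158 146 132 113  89  64  40  26]
B [ 27  26  26  26  25  25  26  28  30  30  30  31  31  30  30  31  30  29
  30  30  28  25  23  22  29  51  83 111 127 137 139 133 118  86  46  23
  24  30  29  28  30  31  31  29  30  30  29  28  29  30  29  28  27]
[-13.  -12.5 -12.  -11.5 -11.  -10.5 -10.   -9.5  -9.   -8.5  -8.   -7.5
  -7.   -6.5  -6.   -5.5  -5.   -4.5  -4.   -3.5  -3.   -2.5  -2.   -1.5
  -1.   -0.5   0.    0.5   1.    1.5   2.    2.5   3.    3.5   4.    4.5
   5.    5.5   6.    6.5   7.    7.5   8.    8.5   9.    9.5  10.   10.5
  11.   11.5  12.   12.5  13. ]
```

```bash

python3 -m crank '[[0,-0.0005,0,0,0,0,0],[0,-0.001,0,0,0,0,0],[0,-0.0015,0,0,0,0,0],[0,-0.002,0,0,0,0,0],[0,-0.002,0,0,0,0,0]]' | grep -E 'tcp|con'
python3 -c '
from h import *
check(False);sb()'
```

```text
tcp_pos: [0.5176, -0.1572, 0.0272]
contact_force: [2.9, -4.2, -2.3]
past 29.2 lat -0.4 F [ 2.9 -4.2 -2.3] push 3.6 z 0.027188059661454878
bubble px 1.76
```

```bash

python3 -m crank '[[0,-0.0005,0,0,0,0,0],[0,-0.001,0,0,0,0,0],[0,-0.0015,0,0,0,0,0],[0,-0.002,0,0,0,0,0],[0,-0.0025,0,0,0,0,0]]' | grep -E 'tcp|con'
python3 -m crank '[[0.45,0,0,0,0,0,0],[0.5,0,0,0,0,0,0],[0.6,0,0,0,0,0,0],[0.7,0,0,0,0,0,0],[0.7,0,0,0,0,0,0]]'
python3 -c '
from h import *
check(False);sb()'
```

```text
tcp_pos: [0.5157, -0.1576, 0.0269]
contact_force: [4.9, 3.2, -3.4]
time_s: 14.03
tcp_pos: [0.5152, -0.1588, 0.027]
tool_rot: [-2.413, -2.009, 0.001]
contact_force: [0.2, -0.8, -0.0]
opening: 0.634
gripper_force: 0.0
past 27.3 lat 1.9 F [ 0.2 -0.8 -0. ] push 0.8 z 0.026970044265546608
bubble px 1.51
```

```bash

python3 -m crank '[[0.7,0,0,-0.01,0,0,0],[0.7,0,0,-0.03,0,0,0],[0.7,0,0,-0.06,0,0,0],[0.7,0,0,-0.09,0,0,0],[0.5,0,0,-0.12,0,0,0]]' | grep -E 'tcp|con'
python3 -m crank '[[0,0.03,0.001,0,0,0,0],[0,0.06,0.001,0,0,0,0],[0,0.09,0.001,0,0,0,0],[0,0.12,0.001,0,0,0,0],[0,0.13,0.001,0,0,0,0]]' | grep -E 'tcp|con'
python3 -m crank '[[0,0,0,0,0,0,0],[0,0,0,0,0,0,0],[0,0,0,0,0,0,0],[0,0,0,0,0,0,0],[0,0,0,0,0,0,0]]' 
python3 -c '
from h import *
o,im,d=snap("wrist","w6.png");sb()
for n in ["plate_corner","level"]:
    print(n,[(np.round(x["uv"],1),round(x["confidence"],2),world("wrist",o,x["uv"],d)) for x in r.pinpoint("wrist",n)[:1]])'
```

```text
tcp_pos: [0.5155, -0.1589, 0.1487]
contact_force: [-0.4, -1.0, -0.5]
tcp_pos: [0.5403, -0.0281, 0.148]
contact_force: [0.2, 0.5, 0.7]
time_s: 15.38
tcp_pos: [0.5406, -0.0328, 0.147]
tool_rot: [2.417, 2.007, -0.0]
contact_force: [0.6, -0.3, -0.5]
opening: 0.022
gripper_force: 0.0
bubble px 1.31
plate_corner [(array([250.7, 234.5]), 0.63, array([ 0.5396, -0.0225,  0.1394]))]
level [(array([253.9,  76.7]), 0.71, array([0.555 , 0.0528, 0.0778]))]
```

View pics/w6.png

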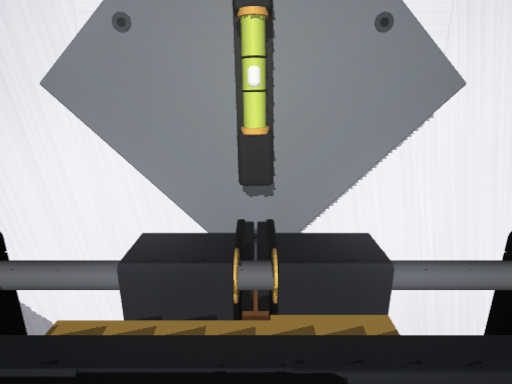

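The wrist view from straight above shows the lines at rows 57 and 91 and the bubble at rows 65–86, so its centre is about 1.5 px (0.9 mm) to plus. The high screws are at (121,21) and (384,21). From here on I use numbers only, since I have viewed 11 pictures, one over the limit of 10.

```bash
cat >> h.py <<'E'
def wb(col=254):
    o,im,d=snap('wrist');im=im.astype(float)
    p=im[:140,col-4:col+5].mean(1);m=np.arange(15,125)
    w=np.clip(p[m,2]-110,0,None);c=(m*w).sum()/w.sum()
    dark=[k for k in m if p[k].sum()<p[k-1].sum() and p[k].sum()<=p[k+1].sum() and p[k].sum()<250]
    print('wrist bubble row',round(c,2),'rows>110',m[w>0][[0,-1]],'dark rows',[(int(k),int(p[k].sum())) for k in dark])
    return o,im,d
E
python3 - <<'E'
from h import *
o,im,d=wb();sb();f=lambda uv,z:world('wrist',o,uv,z=z)
A,B=f((121.5,21.5),.046),f((384.5,21.5),.046);v=(B-A)/np.linalg.norm(B-A);print('span',np.linalg.norm(B-A))
u=np.array([-v[1],v[0],0]);c=(A+B)/2-u*.16;print('corner',c,'u',u,np.degrees(np.arctan2(u[1],u[0])))
yaw=np.degrees(np.arctan2(*Ro.from_rotvec(o['tool_rot']).apply([0,1,0])[1::-1]))
rel([c[0],c[1],.075],yaw)
print(world('wrist',o,(254,36),d),[world('wrist',o,(p,60),d)[2] for p in (150,200,300,350)],[world('wrist',o,(p,170),d)[2] for p in (180,220,300,320)])
E
```

```text
wrist bubble row 76.63 rows>110 [66 88] dark rows [(57, 158), (92, 107)]
bubble px 1.32
span 0.17783851765274855
corner [ 0.5317 -0.0677  0.046 ] u [0.1825 0.9832 0.    ] 79.48284591270192
rel [-0.0369 -0.0021  0.072 ] [-0.0001 -0.      0.0005]
[0.5592 0.0761 0.0769] [np.float64(0.04270587020868222), np.float64(0.0433563664858069), np.float64(0.042568265170763536), np.float64(0.042781294241754086)] [np.float64(0.043102108729711264), np.float64(0.043241262585858226), np.float64(0.042688828351852864), np.float64(0.043149592120763414)]
```

```bash

python3 -m crank '[[0,-0.012,0,0.005,0,0,0],[0,-0.025,-0.002,0.015,0,0,0],[0,-0.037,-0.002,0.03,0,0,0],[0,-0.037,-0.002,0.045,0,0,0],[0,-0.037,-0.002,0.055,0,0,0]]' | grep -E 'tcp|con'
python3 -m crank '[[0,0,0,0.005,0,0,0],[0,0,0,0.009,0,0,0],[0,0,0,0.012,0,0,0],[0,0,0,0.014,0,0,0],[0,0,0,0.015,0,0,0]]' | grep -E 'tcp|con'
python3 -m crank '[[0,0,0,0.0005,0,0,0],[0,0,0,0.001,0,0,0],[0,0,0,0.0015,0,0,0],[0,0,0,0.002,0,0,0],[0,0,0,0.0025,0,0,0]]'
```

```text
tcp_pos: [0.5312, -0.0687, 0.0907]
contact_force: [-0.5, -0.1, 0.6]
tcp_pos: [0.5322, -0.0674, 0.0772]
contact_force: [-1.0, -0.8, -0.0]
time_s: 16.93
tcp_pos: [0.532, -0.0675, 0.0747]
tool_rot: [2.415, 2.009, 0.0]
contact_force: [0.1, -0.1, 0.1]
opening: 0.007
gripper_force: 0.0
```

```bash

python3 -m crank '[[0,0,0,0.0005,0,0,0],[0,0,0,0.001,0,0,0],[0,0,0,0.0015,0,0,0],[0,0,0,0.002,0,0,0],[0,0,0,0.0025,0,0,0]]' | grep -E 'tcp|con'
python3 -m crank '[[0,0,0,0.0004,0,0,0],[0,0,0,0.0008,0,0,0],[0,0,0,0.0012,0,0,0],[0,0,0,0.0016,0,0,0],[0,0,0,0.002,0,0,0]]' | grep -E 'tcp|con'
```

```text
tcp_pos: [0.5319, -0.0675, 0.072]
contact_force: [0.8, 0.7, -0.3]
tcp_pos: [0.5319, -0.0675, 0.07]
contact_force: [0.3, -0.1, 0.3]
```

```bash

python3 -m crank '[[0,0,0,0.0004,0,0,0],[0,0,0,0.0008,0,0,0],[0,0,0,0.0012,0,0,0],[0,0,0,0.0016,0,0,0],[0,0,0,0.0016,0,0,0]]' | grep -E 'tcp|con'
```

```text
tcp_pos: [0.5319, -0.0675, 0.0684]
contact_force: [-0.2, -0.8, 0.9]
```

```bash

python3 -m crank '[[0,0,0,0.0004,0,0,0],[0,0,0,0.0008,0,0,0],[0,0,0,0.0012,0,0,0],[0,0,0,0.0012,0,0,0]]' | grep -E 'tcp|con'
```

```text
tcp_pos: [0.5319, -0.0675, 0.0672]
contact_force: [-0.4, 0.0, 0.9]
```

```bash

python3 -m crank '[[0,0,0,0.0004,0,0,0],[0,0,0,0.0008,0,0,0],[0,0,0,0.0012,0,0,0],[0,0,0,0.0012,0,0,0]]' | grep -E 'tcp|con'
```

```text
tcp_pos: [0.5319, -0.0675, 0.067]
contact_force: [-2.0, 1.1, 8.1]
```

```bash

python3 -m crank '[[0,0,0,0.0002,0,0,0],[0,0,0,0.0003,0,0,0],[0,0,0,0.0004,0,0,0],[0,0,0,0.0004,0,0,0],[0,0,0,0.0004,0,0,0]]' | grep -E 'tcp|con'
python3 -c '
from h import *
v=[]
for i in range(3): sb();v.append(r.get_obs()["contact_force"][2])
print(v)'
```

```text
tcp_pos: [0.5319, -0.0675, 0.067]
contact_force: [-2.6, 0.4, 10.9]
bubble px 1.02
bubble px 1.02
bubble px 1.02
[np.float64(10.381065617295972), np.float64(11.353114934660349), np.float64(10.531122733131983)]
```

```bash

python3 -m crank '[[0,0,0,0.0001,0,0,0],[0,0,0,0.00015,0,0,0],[0,0,0,0.00015,0,0,0],[0,0,0,0.00015,0,0,0],[0,0,0,0.00015,0,0,0]]' | grep -E 'tcp|con'
python3 -m crank '[[0,0,0,0,0,0,0],[0,0,0,0,0,0,0],[0,0,0,0,0,0,0],[0,0,0,0,0,0,0],[0,0,0,0,0,0,0]]' | grep -E 'tcp|con'
python3 -m crank '[[0,0,0,0,0,0,0],[0,0,0,0,0,0,0],[0,0,0,0,0,0,0],[0,0,0,0,0,0,0],[0,0,0,0,0,0,0]]' | grep -E 'tcp|con'
python3 -c '
from h import *
sb()'
```

```text
tcp_pos: [0.5319, -0.0676, 0.067]
contact_force: [-1.8, 0.9, 12.0]
tcp_pos: [0.532, -0.0676, 0.067]
contact_force: [-3.0, -0.1, 12.0]
tcp_pos: [0.5319, -0.0676, 0.067]
contact_force: [-2.4, -0.4, 11.0]
bubble px 0.97
```

```bash

python3 -m crank '[[0,0,0,-0.0008,0,0,0],[0,0,0,-0.0016,0,0,0],[0,0,0,-0.003,0,0,0],[0,0,0,-0.008,0,0,0],[0,0,0,-0.02,0,0,0]]' | grep -E 'tcp|con'
python3 -m crank '[[0,0,0,-0.02,0,0,0],[0,0,0,-0.04,0,0,0],[0,0.012,0.002,-0.06,0,0,0],[0,0.025,0.002,-0.06,0,0,0],[0,0.037,0.002,-0.06,0,0,0]]' | grep -E 'tcp|con'
for i in 1 2 3 4; do python3 -m crank '[[0,0,0,0,0,0,0],[0,0,0,0,0,0,0],[0,0,0,0,0,0,0],[0,0,0,0,0,0,0],[0,0,0,0,0,0,0]]' | grep -E 'time|tcp'; done
python3 -c '
from h import *
sb();o,im,d=wb()
A,B=[world("wrist",o,p,d) for p in ((121,21),(384,21))];print(A,B)'
```

```text
tcp_pos: [0.5309, -0.0672, 0.0845]
contact_force: [-0.4, 0.0, 0.5]
tcp_pos: [0.5415, -0.031, 0.1465]
contact_force: [-0.2, 0.8, -1.6]
time_s: 21.97
tcp_pos: [0.5402, -0.0318, 0.1448]
time_s: 22.38
tcp_pos: [0.5406, -0.0316, 0.1455]
time_s: 22.8
tcp_pos: [0.5406, -0.0315, 0.1455]
time_s: 23.22
tcp_pos: [0.5406, -0.0315, 0.1455]
bubble px 1.31
wrist bubble row 77.64 rows>110 [67 89] dark rows [(58, 153), (93, 112)]
[0.473  0.107  0.0437] [0.6485 0.0747 0.0434]
```

```bash
python3 -c '
from h import *
print(r.finish_job())'
```

```text
the job is handed in; nothing more can be done
None
```

The job is handed in, with no verdict returned: the wedge is under the low corner's foot, I pressed the corner at 11–12 N, and the bubble read about +1.2 mm (limit ±2.5) after I let go; I viewed 11 pictures, one over the allowed 10.

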